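# Clamp the bracket in the inspection fixture

## Task

The bracket on the measuring table's fixture is only loosely held: tighten its three captive clamp knobs clockwise one after another, each fully home to its end stop. First the slanted bar knob, which pushes the bracket back against its stops, then the upright bar knob, and last the hexagonal knob. Let go at the end, and do not shift or knock over the loose things standing on and around the fixture.

Things in the scene. Friction and masses are not known exactly. Their poses are not given: they have to be found in the camera images.
- fixture: fixed aluminium plate, 220 (x) by 420 (y) by 18 mm; origin under its centre; +x runs from the knobs to the dark bracket fixed on it (top 95 mm above the table, plate x 5 to 55 mm). Three clamps stand 120 mm apart in a row along y at about x = -60 mm, in any order; midway between them, at (-60, +-60), two fixed brass posts 10 mm across, tops 124 mm above the table.
- slant_grip (a point): grip point of the slanted bar knob: on its axis, in the bar. Its z points out along the knob's axis, which leans 35 degrees from vertical towards the robot side of the fixture. The knob is a collar 34 mm across, then a black bar 46 mm long (its x) and 14 mm wide (its y), 14 to 48 mm above the clamp's face; this point lies 32 mm above it, 140 above the table. x and y turn with the knob.
- knob_slant (a joint): the slanted knob's angle. Turns clockwise as seen looking at the knob from outside (about its own -z axis): the value grows from 0 (slackest) to 2.4 rad at the hard end stop, where it is fully home; starts between 0.7 and 1.6. Stiff: needs about 0.06 Nm, stays where it is left.
- bar_grip (a point): grip point of the upright bar knob (axis vertical, z up). The knob is a collar 34 mm across, then a black bar 46 mm long (its x) and 14 mm wide (its y), 14 to 48 mm above the clamp's face; this point lies 32 mm above that face, 136 mm above the table. x and y turn with the knob.
- knob_bar (a joint): the upright bar knob's angle. Turns clockwise as seen looking at the knob from outside (about its own -z axis): the value grows from 0 (slackest) to 2.4 rad at the hard end stop, where it is fully home; starts between 0.7 and 1.6. Stiff: needs about 0.06 Nm, stays where it is left.
- hex_grip (a point): grip point of the upright hexagonal knob (axis vertical, z up): a collar 34 mm across, then a black hexagon 36 mm across flats, 14 to 42 mm above the clamp's face; this point lies on the axis 30 mm above that face, 118 mm above the table. One pair of flats faces its own +-x, the others lie 60 and 120 degrees round; x and y turn with the knob.
- knob_hex (a joint): the hexagonal knob's angle. Turns clockwise as seen looking at the knob from outside (about its own -z axis): the value grows from 0 (slackest) to 2.4 rad at the hard end stop, where it is fully home; starts between 0.7 and 1.6. Stiff: needs about 0.06 Nm, stays where it is left.
- ref_sphere: loose reference sphere: white ball on a slim dark stem with a foot 60 mm across, 131 mm tall, standing beyond the fixture's +y end; origin under its foot
- cleaner: loose white bottle, 56 mm across, 160 mm tall, standing beyond the fixture's -y end; origin under its base
- ring_gauge: loose steel ring, 60 mm across, 20 mm high, on the table on the robot side of the fixture; origin under its centre
- pin_gauge: loose steel pin, 18 mm across, 35 mm tall, standing on the fixture plate in front of a tooling post; origin under its base
- gauge_block: loose steel block 9 by 30 mm, 35 mm tall, standing on the fixture plate in front of the other tooling post; origin under its centre
- tape_roll: loose clear ring, 72 mm across, 24 mm high, on the table on the robot side of the fixture; origin under its centre

How it is judged:
By the outcome, as a careful person would: the job done as asked, in the order asked, and still so for the second after the job is handed in, with the robot touching nothing.
It also fails if it takes over 72 s, if anything falls off the work surface, if the arm or the gripper's body presses on something with over 40 N, if the wrist force passes 120 N, or if a joint passes its speed limit or range.

## Robot

A 6-joint arm with a two-finger parallel gripper is mounted at the origin on the work surface. World frame = base frame: x ahead of the robot, y to its left, z up, the work surface at z = 0. Lengths are in mm, angles in rad, forces in N, time in s.
With the tool pointing down it reaches from about 325 to 750 mm from the base axis. Payload 7.6 kg.
Tool frame: the origin (TCP) lies on the front face of the gripper's body, between the roots of the fingers; the fingertips stand 73 mm ahead of it and the grasp point (between the pads) lies 54 mm ahead of it; x points along the fingers, z is the direction in which the jaws open and shut, and the axes are right-handed (so a half turn about x gives the same grasp; the last joint's range is limited). The gripper opens to 85 mm and grips with 20 to 120 N. Pads are 22 mm wide; open, the fingers measure 114 mm over their backs; the gripper's body (76 mm by 85 mm) begins 54 mm behind the grasp point. The pads swing forward as they close: fully open they stand 13 mm farther back than shut.
Start: joints at [1.118, 0.052, 1.401, -0, 1.689, -0.07], TCP at [196.08, 487.023, 303.923] pointing down, gripper open.
Joint ranges: [-2.9, 2.9], [-0.91, 2.17], [0.12, 2.37], [-1.06, 4.2], [0.26, 2.73], [-2.93, 2.93]. Speed limits (rad/s): [2.57, 2.57, 3.01, 3.14, 3.14, 3.14].

## Interface

Orientations are given as a unit quaternion [w, x, y, z].
In Python, from bench import bot, get_image, get_calibration gives the robot as it stands.
- The arm moves only by the tool send_rows, never from a script. Its argument "targets" is a list of rows, each a list of 5 numbers: the shift along the world's x, y, z in m, then the turn about the world's z in rad, then the finger opening in m, from 0 to 0.0854. In form: [[dx, dy, dz, spin, fingers], ...]. A call has 1 to 12 rows; each row shifts and turns the commanded pose from where the row before left it; what a row does not reach is not made up. A row lasts 1/12 s, in which the tool goes at most 41.7 mm and 7.16 degrees, less where a joint would pass 70% of its speed; a pose out of reach is approached as far as the arm can. A call is refused whole if a number of a shift passes 0.0417 or a number of a turn 0.125, either way. A call with a gripper value outside its range is refused whole. The fingers move at their own pace and stop on an object; the grip force is fixed at half the most. Time passes only in rows, so rows that do not move let the fingers close. It gives the time, the measured TCP pose, the force and the opening at its end, in the units of the state.
- bot.get_obs(): the state, without advancing time (a new reading comes with each control period).
- get_image(name): name is "scene" or "top" or "wrist"; returns the picture (384x512x3 uint8, red, green, blue); there is no depth.
- get_calibration(name): a dict with "K" (3x3 intrinsics, pixels), "R" (3x3) and "t" (3): a world point X has camera coordinates R X + t. Camera axes: x right, y down, z forward; pixel columns grow to the right and rows downward; lengths in mm; the calibration is good to about 2 mm. A picture is of the moment at which its call begins: read the wrist's pose just before it. get_calibration takes no time and is no camera call; for the wrist camera it gives the pose at the moment of the call.
- bot.sign_off(): hands the job in, once; it reports no verdict.
The state is a dict: "t": time; "joint_positions": joint angles; "dq": joint speeds; "joint_torque": joint torques, N m; "ee_pos": TCP position; "ee_rot": TCP orientation; "force": force on the tool from outside, world axes, zero at the start; "moment": the same for the moment, N m; "opening": finger opening in mm.
Only numpy, scipy, OpenCV 4.12 (cv2) and the standard library are available. Lean on these libraries where they do the work, as an engineer would, in place of code of your own. Each camera call takes 0.05 s, during which the arm holds its last target. There are 200 camera calls.

## Working session

There is one attempt and no reset: what is moved stays moved. The work goes in short steps, Python scripts to look and compute and a tool call to move; the robot and the scene stay as the last step left them, time stands still between calls to the robot, and variables do not carry over. Pictures are saved under pics/ and viewed, about 8 in all and at most 12, crops included, and the job is handed in when it is done.

Besides the shell and the picture viewer there is one more tool, called after "Request:" as name(argument=value, ...), one argument or row to a line, values as JSON. send_rows: Moves the arm, as the interface text tells. Its arguments: {"type":"object","properties":{"targets":{"type":"array","items":{"type":"array","items":{"type":"number"}}}},"required":["targets"]}

```bash
mkdir -p pics; ls
python3 - <<'E'
from bench import bot,get_image,get_calibration
import cv2,numpy as np
o=bot.get_obs(); print(o)
for n in ("scene","top"):
    im=get_image(n); cv2.imwrite(f"pics/{n}0.png",im[:,:,::-1]); c=get_calibration(n); print(n,c)
E
```

```text
pics
{'t': 0.0, 'joint_positions': array([ 1.11769935e+00,  5.28141963e-02,  1.40169601e+00,  2.31641019e-05,
        1.68858314e+00, -7.02984904e-02]), 'dq': array([-6.54831755e-04,  5.95248374e-05,  1.07916337e-03, -7.64420959e-04,
        1.07581408e-04,  2.41909219e-03]), 'joint_torque': array([-1.82477743e-05, -3.81683850e+01, -3.60172248e+01, -2.68039287e-05,
        6.34118653e-03,  3.37390212e-06]), 'ee_pos': array([195.99245804, 486.8526135 , 303.09864605]), 'ee_rot': array([ 0.58552166, -0.39601209,  0.58644873,  0.39549551]), 'force': array([-0.41030761, -0.40121753,  0.37111651]), 'moment': array([-0.01440302,  0.07096398, -0.01852117]), 'opening': 85.2112273288211}
scene {'K': array([[414.21886731,   0.        , 250.54901419],
       [  0.        , 414.21886731, 198.38721979],
       [  0.        ,   0.        ,   1.        ]]), 'R': array([[-0.48106501,  0.87653667, -0.01612226],
       [ 0.6593023 ,  0.34959786, -0.66565893],
       [-0.57783815, -0.33085466, -0.74608194]]), 't': array([ 215.83281917, -298.89515444, 1394.08397418])}
top {'K': array([[448.82330712,   0.        , 256.45660093],
       [  0.        , 448.82330712, 188.5688899 ],
       [  0.        ,   0.        ,   1.        ]]), 'R': array([[ 9.04680500e-04, -9.99987315e-01,  4.95490775e-03],
       [-9.93396063e-01, -1.46718256e-03, -1.14726234e-01],
       [ 1.14732048e-01, -4.81839526e-03, -9.93384790e-01]]), 't': array([  53.6995997 ,  546.14399641, 1169.89036847])}
```

View pics/scene0.png

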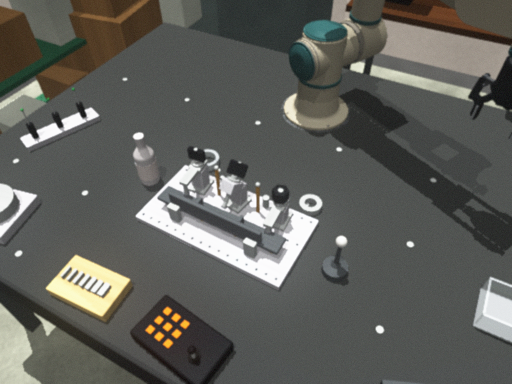

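View pics/top0.png

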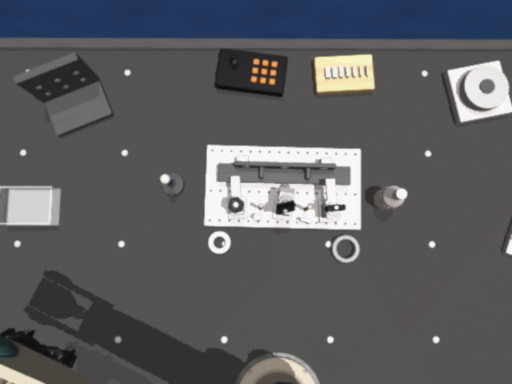

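```bash
cat > h.py <<'E'
import numpy as np, cv2
from bench import bot,get_image,get_calibration
from scipy.spatial.transform import Rotation as Rot
def ray(c,u,v):
    d=c['R'].T@np.linalg.solve(c['K'],[u,v,1.]); return -c['R'].T@c['t'], d
def onz(c,u,v,z):
    o,d=ray(c,u,v); return o+d*(z-o[2])/d[2]
def proj(c,X):
    p=c['K']@(c['R']@np.asarray(X,float)+c['t']); return p[:2]/p[2]
def two(c1,p1,c2,p2):
    o1,d1=ray(c1,*p1);o2,d2=ray(c2,*p2)
    s=np.linalg.lstsq(np.c_[d1,-d2],o2-o1,rcond=None)[0]
    a,b=o1+d1*s[0],o2+d2*s[1]; return (a+b)/2,np.linalg.norm(a-b)
E
python3 - <<'E'
from h import *
t=cv2.imread('pics/top0.png');s=cv2.imread('pics/scene0.png')
a=cv2.resize(t[140:260,195:375],None,fx=4.4,fy=4.4,interpolation=cv2.INTER_CUBIC)
b=cv2.resize(s[140:240,160:300],None,fx=5.6,fy=5.6,interpolation=cv2.INTER_CUBIC)
cv2.imwrite('pics/tc.png',a);cv2.imwrite('pics/sc.png',b);print(a.shape,b.shape)
c=get_calibration('top')
# plate: bright region
m=cv2.inRange(cv2.cvtColor(t,cv2.COLOR_BGR2GRAY),150,255); m=cv2.morphologyEx(m,cv2.MORPH_CLOSE,np.ones((25,25)))
cs=cv2.findContours(m[130:250,190:375],0,2)[0]; k=max(cs,key=cv2.contourArea)+[190,130]
r=cv2.minAreaRect(k);print(r)
P=np.array([onz(c,*p,18) for p in cv2.boxPoints(r)]);print(P.round(1),P.mean(0).round(1))
E
```

```text
(528, 792, 3) (560, 784, 3)
((289.0, 197.0), (104.0, 170.0), 90.0)
[[ 667.4  197.9   18. ]
 [ 668.3 -267.7   18. ]
 [ 385.8 -259.5   18. ]
 [ 385.4  193.8   18. ]] [526.7 -33.9  18. ]
```

View pics/tc.png

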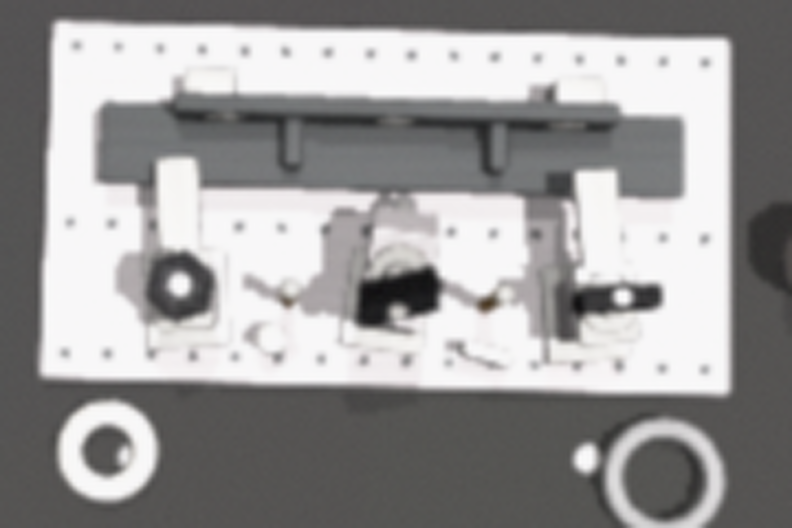

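View pics/sc.png

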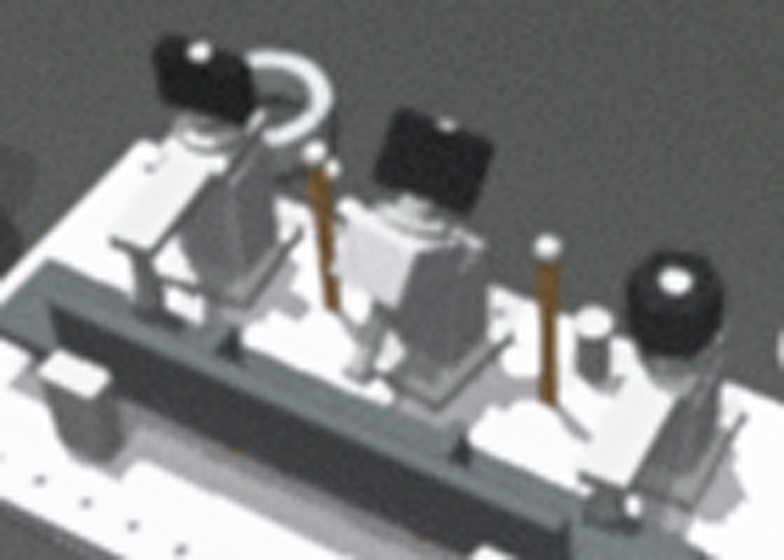

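Run:
```python
from h import *
c=get_calibration('top');s=get_calibration('scene')
T=lambda p:((p[0]+.5)/4.4-.5+195,(p[1]+.5)/4.4-.5+140)
S=lambda p:((p[0]+.5)/5.6-.5+160,(p[1]+.5)/5.6-.5+140)
C=np.array([onz(c,*T(p),18) for p in [(55,22),(731,40),(730,394),(40,378)]])
print(C.round(1),'ctr',C.mean(0).round(1),[np.linalg.norm(C[i]-C[i-1]).round(1) for i in range(4)])
e=(C[0]+C[3]-C[1]-C[2])[:2]; yaw=np.arctan2(-e[0],e[1]);print('yaw',yaw)
R=np.array([[np.cos(yaw),-np.sin(yaw)],[np.sin(yaw),np.cos(yaw)]])
for n,y in (('hex',120),('slantface',0),('bar',-120),('p+',60),('p-',-60)): print(n,(C.mean(0)[:2]+R@[-60,y]).round(1))
for n,a,b,z in (('hex',(180,285),(676,281),130),('slant',(397,312),(447,124),165),('bar',(622,297),(199,50),152),('p+',(288,300),(547,246),124),('p-',(486,303),(314,152),124)):
    X,g=two(c,T(a),s,S(b)); print(n,X.round(1),'gap',g.round(1),onz(c,*T(a),z).round(1))
o=bot.get_obs(); print(Rot.from_quat(o['ee_rot'],scalar_first=True).as_matrix().round(3))
w=get_calibration('wrist'); print(-w['R'].T@w['t'], w['R'][2],w['K'][0,0])
```

```text
[[ 668.5  189.4   18. ]
 [ 657.9 -231.1   18. ]
 [ 438.5 -224.8   18. ]
 [ 447.7  195.5   18. ]] ctr [553.1 -17.8  18. ] [np.float64(220.8), np.float64(420.6), np.float64(219.5), np.float64(420.5)]
yaw -0.023596895378540397
hex [496.  103.6]
slantface [493.2 -16.3]
bar [ 490.3 -136.3]
p+ [494.6  43.6]
p- [491.7 -76.3]
hex [495.4 106.9 128.4] gap 2.0 [495.7 106.  130. ]
slant [479.  -12.3 152.9] gap 1.5 [478.5 -12.1 165. ]
bar [ 487.6 -135.5  151.6] gap 0.5 [ 487.7 -135.7  152. ]
p+ [489.2  44.6 113.4] gap 2.6 [487.8  45.9 124. ]
p- [489.3 -70.  118.3] gap 10.6 [486.3 -64.7 124. ]
[[-0.001 -0.928  0.373]
 [-0.001  0.373  0.928]
 [-1.     0.    -0.001]]
[131.19739777 513.69720067 373.21227986] [ 0.25513094 -0.10707344 -0.96095967] 290.18235243235165
```

Request:
send_rows(
  targets=[
    [0.0146, -0.025, 0, -0.047, 0.085],
    [0.0146, -0.025, 0, -0.047, 0.085],
    [0.0146, -0.025, 0, -0.047, 0.085],
    [0.0146, -0.025, 0, -0.047, 0.085],
    [0.0146, -0.025, 0, -0.047, 0.085],
    [0.0146, -0.025, 0, -0.047, 0.085],
    [0.0146, -0.025, 0, -0.047, 0.085],
    [0.0146, -0.025, 0, -0.047, 0.085],
    [0.0146, -0.025, 0, -0.047, 0.085],
    [0.0146, -0.025, 0, -0.047, 0.085],
    [0.0146, -0.025, 0, -0.047, 0.085],
    [0.0146, -0.025, 0, -0.047, 0.085],
  ],
)

```text
t: 1.1
ee_pos: [371.6, 185.7, 303.7]
ee_rot: [0.673, -0.216, 0.673, 0.216]
force: [0.2, 0.2, -1.0]
opening: 85.2
```

Request:
send_rows(
  targets=[
    [0.0146, -0.025, 0, -0.047, 0.085],
    [0.0146, -0.025, 0, -0.047, 0.085],
    [0.0146, -0.025, 0, -0.047, 0.085],
    [0.0146, -0.025, 0, -0.047, 0.085],
    [0.0146, -0.025, 0, -0.047, 0.085],
    [0.0146, -0.025, 0, -0.047, 0.085],
    [0.0146, -0.025, 0, -0.047, 0.085],
    [0.0146, -0.025, 0, -0.047, 0.085],
    [0, 0, 0, 0, 0.085],
    [0, 0, 0, 0, 0.085],
  ],
)

```text
t: 1.93
ee_pos: [488.2, -14.0, 303.1]
ee_rot: [0.701, -0.087, 0.702, 0.087]
force: [-1.1, 0.5, -0.2]
opening: 85.4
```

Run:
```python
from h import *
o=bot.get_obs(); print(o['t'],o['ee_pos'],o['joint_positions'].round(3),o['force'],o['moment'])
c=get_calibration('wrist'); im=get_image('wrist'); np.savez('w1.npz',**c)
cv2.imwrite('pics/w1.png',im[:,:,::-1]); cv2.imwrite('pics/w1b.png',cv2.resize(im[:,:,::-1],None,fx=1.56,fy=1.56))
for X in ([496,105,118],[489,-14.5,140],[488,-136,136]): print(proj(c,X)*1.56)
```

```text
1.9333 [488.23887947 -13.9969988  303.12861893] [-0.104 -0.051  1.505  0.     1.689 -0.35 ] [-1.07707778  0.54106103 -0.18623439] [ 0.04350876 -0.03147044 -0.01201229]
[472.76662645  84.35785835]
[403.06418782 308.94677624]
[353.72218463 488.59215488]
```

View pics/w1b.png

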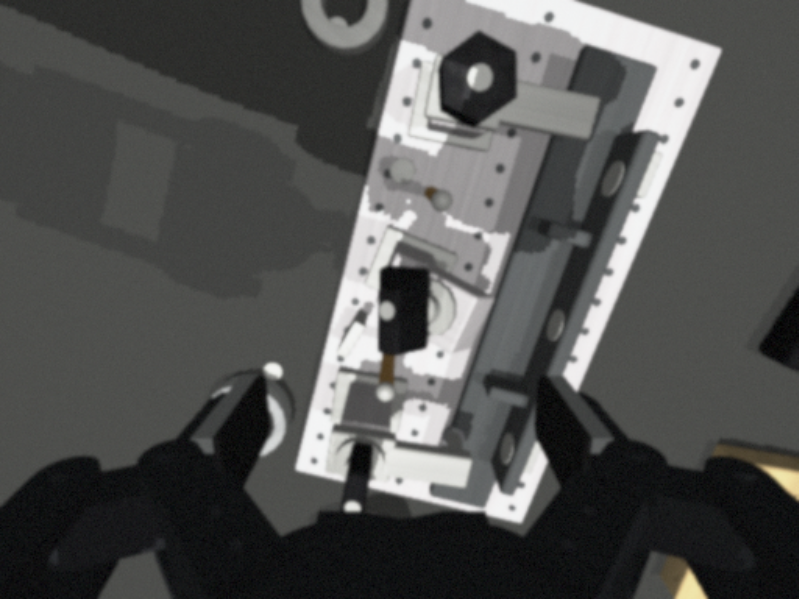

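Run:
```python
from h import *
c=dict(np.load('w1.npz')); q=lambda u,v:((u+.5)/1.56-.5,(v+.5)/1.56-.5)
yaw=-.026; xf=np.array([np.cos(yaw),np.sin(yaw),0]); yf=np.array([-np.sin(yaw),np.cos(yaw),0]); z=np.array([0,0,1.])
a=-np.sin(np.radians(35))*xf+np.cos(np.radians(35))*z; e2=np.cross(a,yf) # e2: perpendicular
print('a',a,'e2',e2)
h=onz(c,*q(480,76),130);b=onz(c,*q(352,508),152);s=onz(c,*q(387,310),153);print('hex',h,'bar',b,'slant',s,'grip',s-16*a)
p=[]
for u,v in ((382,268),(379,353)):
    o,d=ray(c,*q(u,v)); X=o+d*(a@(s-o))/(a@d); p.append(X); print(X.round(1))
d=p[0]-p[1]; print('len',np.linalg.norm(d),'angle in knob plane from yf toward e2',np.degrees(np.arctan2(d@e2,d@yf)))
d=onz(c,*q(350,445),152)-onz(c,*q(345,508),152);print('bar dir deg',np.degrees(np.arctan2(d[1],d[0])))
H=[onz(c,*q(*t),130)[:2]-h[:2] for t in ((479,32),(517,52),(515,99),(475,124),(440,103),(443,53))]
for t in H: print(np.linalg.norm(t).round(1),np.degrees(np.arctan2(t[1],t[0])).round(1))
```

```text
a [-0.57338258  0.01491131  0.81915204] e2 [-0.81887519  0.02129555 -0.57357644]
hex [497.044393   107.15193164 130.        ] bar [ 488.59016676 -136.3756102   152.        ] slant [480.05983718 -13.07182744 153.        ] grip [489.23395844 -13.31040835 139.89356729]
[472.6   6.3 147.4]
[481.4 -36.4 154.4]
len 44.167905554824735 angle in knob plane from yf toward e2 15.97797581545355
bar dir deg 98.2714689614055
19.1 108.2
20.3 45.3
20.6 -16.1
22.0 -79.8
22.8 -133.7
20.9 165.2
```

```bash
cat > sim.py <<'E'
import numpy as np
t=np.radians(35); a=np.array([-np.sin(t),0,np.cos(t)]); e1=np.array([0,1,0.]); e2=np.cross(a,e1)
g=np.stack(np.meshgrid(np.linspace(-23,23,47),np.linspace(-7,7,15),np.linspace(-18,16,35)),-1).reshape(-1,3)
def bar(ps):  # origin = grip, fixture axes
    d=np.cos(ps)*e1+np.sin(ps)*e2; n=np.cross(a,d)
    return g@np.array([d,n,a])
B={k:bar(np.radians(k)) for k in range(30,-100,-2)}
def hit(ps,phi,w,cx,cy,tip):
    P=B[ps]; P=P[P[:,2]>tip]; x,y=P[:,0]-cx,P[:,1]-cy
    u=x*np.cos(phi)+y*np.sin(phi); v=-x*np.sin(phi)+y*np.cos(phi)
    return bool(np.any((np.abs(v)<11)&(np.abs(u)>w/2)&(np.abs(u)<w/2+14)))
if __name__=="__main__":
  for w,cx,tip in ((36,-4,0),(40,-4,0),(36,-6,4),(30,-7,4),(30,-4,4),(26,-6,6),(24,-8,8)):
    print(w,cx,tip)
    for ph in range(30,-110,-15):
        ok=[k for k in B if not hit(k,np.radians(ph),w,cx,0,tip)]
        print('  ',ph,(max(ok),min(ok),len(ok)) if ok else None)
E
python3 sim.py
```

```text
36 -4 0
   30 (30, 6, 13)
   15 (30, -6, 19)
   0 (20, -20, 21)
   -15 (6, -36, 22)
   -30 (-6, -60, 28)
   -45 (-22, -80, 30)
   -60 (-38, -98, 31)
   -75 (-52, -98, 24)
   -90 (-60, -98, 20)
   -105 (-70, -98, 15)
40 -4 0
   30 (30, 0, 16)
   15 (30, -12, 22)
   0 (26, -26, 27)
   -15 (12, -44, 29)
   -30 (0, -66, 34)
   -45 (-16, -86, 36)
   -60 (-32, -98, 34)
   -75 (-44, -98, 28)
   -90 (-52, -98, 24)
   -105 (-64, -98, 18)
36 -6 4
   30 (30, 4, 14)
   15 (30, -10, 21)
   0 (24, -24, 25)
   -15 (10, -40, 26)
   -30 (-4, -60, 29)
   -45 (-16, -82, 34)
   -60 (-32, -98, 34)
   -75 (-48, -98, 26)
   -90 (-60, -98, 20)
   -105 (-70, -98, 15)
30 -7 4
   30 (30, 14, 9)
   15 (26, 4, 12)
   0 (10, -10, 11)
   -15 (-4, -26, 12)
   -30 (-14, -44, 16)
   -45 (-26, -68, 22)
   -60 (-38, -90, 27)
   -75 (-52, -98, 24)
   -90 (-66, -98, 17)
   -105 (-78, -98, 11)
30 -4 4
   30 (30, 14, 9)
   15 (30, -2, 17)
   0 (18, -18, 19)
   -15 (2, -36, 20)
   -30 (-14, -54, 21)
   -45 (-32, -72, 21)
   -60 (-46, -90, 23)
   -75 (-58, -98, 21)
   -90 (-70, -98, 15)
   -105 (-78, -98, 11)
26 -6 6
   30 (30, 14, 9)
   15 (26, 2, 13)
   0 (10, -10, 11)
   -15 (-2, -26, 13)
   -30 (-14, -42, 15)
   -45 (-32, -64, 17)
   -60 (-48, -84, 19)
   -75 (-60, -96, 19)
   -90 (-72, -98, 14)
   -105 (-84, -98, 8)
24 -8 8
   30 (30, 20, 6)
   15 (18, 8, 6)
   0 (6, -6, 7)
   -15 (-8, -18, 6)
   -30 (-20, -38, 10)
   -45 (-30, -56, 14)
   -60 (-44, -78, 18)
   -75 (-60, -94, 18)
   -90 (-72, -98, 14)
   -105 (-86, -98, 7)
```

Request:
send_rows(
  targets=[
    [-0.004, 0.0007, 0, 0, 0.032],
    [0, 0, -0.01, 0, 0.032],
    [0, 0, -0.01, 0, 0.032],
    [0, 0, -0.01, 0, 0.032],
    [0, 0, -0.01, 0, 0.032],
    [0, 0, 0, 0, 0.032],
    [0, 0, 0, 0, 0.032],
  ],
)

```text
t: 2.57
ee_pos: [483.8, -12.1, 262.9]
ee_rot: [0.701, -0.087, 0.702, 0.088]
force: [0.5, -1.1, -0.2]
opening: 32.2
```

Run:
```python
from h import *
o=bot.get_obs(); print(o['t'],o['ee_pos'],o['opening'],o['moment'])
c=get_calibration('wrist'); im=get_image('wrist'); np.savez('w2.npz',**c)
cv2.imwrite('pics/w2.png',im[:,:,::-1])
print(proj(c,[489.2,-13.3,140]))
```

```text
2.5667 [483.76413349 -12.1306288  262.90015119] 32.209961885581855 [ 0.00844108  0.06476798 -0.02666732]
[264.60231873 217.02761118]
```

View pics/w2.png

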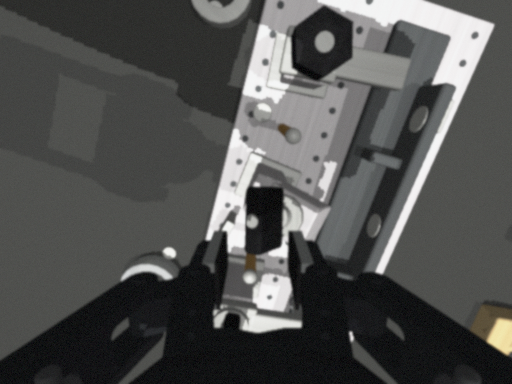

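Request:
send_rows(
  targets=[
    [0, -0.001, -0.01, 0, 0.032],
    [0, 0, -0.01, 0, 0.032],
    [0, 0, -0.01, 0, 0.032],
    [0, 0, -0.01, 0, 0.032],
    [0, 0, -0.01, 0, 0.032],
    [0, 0, 0, 0, 0.032],
    [0, 0, 0, 0, 0.032],
  ],
)

```text
t: 3.2
ee_pos: [483.8, -13.2, 213.1]
ee_rot: [0.701, -0.087, 0.702, 0.088]
force: [-0.5, 0.0, 0.2]
opening: 31.9
```

Run:
```python
from h import *
o=bot.get_obs(); print(o['t'],o['ee_pos'],o['opening'],o['force'],o['moment'])
im=get_image('wrist')
cv2.imwrite('pics/w3.png',cv2.resize(im[150:350,120:400,::-1],None,fx=2,fy=2))
```

```text
3.2 [483.80049089 -13.2467266  213.08144198] 31.896534482402295 [-0.48740124  0.00829024  0.21058986] [-0.01114903  0.00148404  0.06211419]
```

View pics/w3.png

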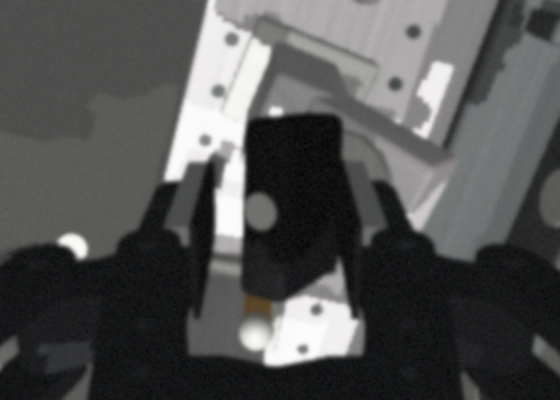

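Request:
send_rows(
  targets=[
    [0, 0, 0, -0.06, 0.032],
    [0, 0, 0, -0.06, 0.032],
    [0, 0, 0, -0.06, 0.032],
    [0, 0, 0, -0.06, 0.032],
    [0, 0, 0, -0.06, 0.032],
    [0, 0, 0, -0.06, 0.032],
    [0, 0, 0, -0.06, 0.032],
    [0, 0, 0, -0.06, 0.032],
  ],
)

```text
t: 3.92
ee_pos: [484.7, -13.0, 215.0]
ee_rot: [0.703, 0.083, 0.701, -0.082]
force: [1.7, 1.4, 0.7]
opening: 32.1
```

```bash
cat > st.py <<'E'
from h import *
o=bot.get_obs(); M=Rot.from_quat(o['ee_rot'],scalar_first=True).as_matrix()
print(round(o['t'],2),o['ee_pos'].round(1),'open',round(o['opening'],1),'F',o['force'].round(1),'M',o['moment'].round(2),'jawyaw',np.degrees(np.arctan2(M[1,2],M[0,2])).round(1),'j',o['joint_positions'].round(2),'tau6',o['joint_torque'][5].round(3))
E
python3 st.py
```

```text
3.92 [484.7 -13.  215. ] open 32.1 F [1.7 1.4 0.7] M [ 0.15 -0.23  0.07] jawyaw -13.4 j [-0.1  -0.02  1.65  0.    1.51  0.13] tau6 -0.851
```

Request:
send_rows(
  targets=[
    [0, 0, 0, -0.06, 0.032],
    [0, 0, 0, -0.06, 0.032],
    [0, 0, 0, -0.06, 0.032],
    [0, 0, 0, -0.06, 0.032],
    [0, 0, 0, -0.06, 0.032],
    [0, 0, 0, 0, 0.032],
  ],
)

```text
t: 4.42
ee_pos: [484.4, -13.3, 215.2]
ee_rot: [0.683, 0.187, 0.681, -0.186]
force: [-1.5, 0.3, 3.0]
opening: 31.9
```

```bash
python3 st.py
python3 - <<'E'
from h import *
im=get_image('wrist')
cv2.imwrite('pics/w4.png',cv2.resize(im[150:350,120:400,::-1],None,fx=2,fy=2))
E
```

```text
4.42 [484.4 -13.3 215.2] open 31.9 F [-1.5  0.3  3. ] M [-0.01  0.18  0.05] jawyaw -30.6 j [-0.1  -0.02  1.65 -0.    1.51  0.43] tau6 0.911
```

View pics/w4.png

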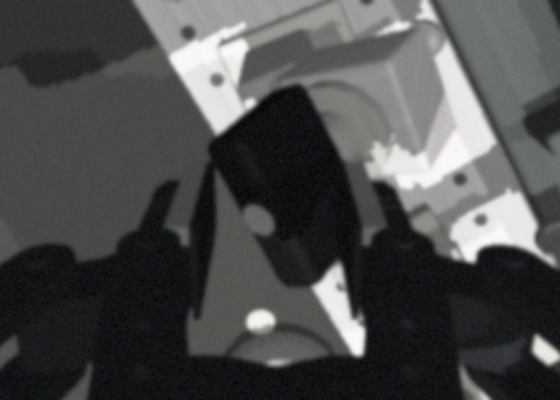

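Request:
send_rows(
  targets=[
    [0, 0, 0, -0.06, 0.032],
    [0, 0, 0, -0.06, 0.032],
    [0, 0, 0, -0.06, 0.032],
    [0, 0, 0, -0.06, 0.032],
    [0, 0, 0, -0.06, 0.032],
    [0, 0, 0, 0, 0.032],
  ],
)

```text
t: 4.97
ee_pos: [484.1, -13.2, 214.5]
ee_rot: [0.647, 0.286, 0.647, -0.286]
force: [-2.1, 0.3, 3.4]
opening: 32.4
```

```bash
python3 st.py
```

```text
4.97 [484.1 -13.2 214.5] open 32.4 F [-2.1  0.3  3.4] M [0.11 0.46 0.09] jawyaw -47.7 j [-0.1  -0.02  1.65  0.    1.51  0.73] tau6 0.925
```

Request:
send_rows(
  targets=[
    [0, 0, 0, -0.06, 0.032],
    [0, 0, 0, -0.06, 0.032],
    [0, 0, 0, -0.06, 0.032],
    [0, 0, 0, 0, 0.032],
  ],
)

```text
t: 5.3
ee_pos: [483.9, -13.1, 214.2]
ee_rot: [0.618, 0.342, 0.619, -0.342]
force: [-3.5, 1.3, 3.1]
opening: 31.8
```

```bash
python3 st.py
```

```text
5.3 [483.9 -13.1 214.2] open 31.8 F [-3.5  1.3  3.1] M [0.24 0.63 0.07] jawyaw -57.9 j [-0.1  -0.02  1.65  0.    1.51  0.91] tau6 0.937
```

Request:
send_rows(
  targets=[
    [0, 0, 0, -0.05, 0.032],
    [0, 0, 0, -0.05, 0.032],
    [0, 0, 0, -0.05, 0.032],
    [0, 0, 0, 0, 0.032],
  ],
)

```text
t: 5.63
ee_pos: [483.8, -13.0, 214.0]
ee_rot: [0.591, 0.387, 0.592, -0.387]
force: [-5.5, 2.0, 3.2]
opening: 32.1
```

```bash
python3 st.py
```

```text
5.63 [483.8 -13.  214. ] open 32.1 F [-5.5  2.   3.2] M [0.38 0.74 0.15] jawyaw -66.4 j [-0.1  -0.02  1.65  0.    1.51  1.06] tau6 0.754
```

Request:
send_rows(
  targets=[
    [0, 0, 0, -0.05, 0.032],
    [0, 0, 0, -0.05, 0.032],
    [0, 0, 0, -0.05, 0.032],
    [0, 0, 0, 0, 0.032],
  ],
)

```text
t: 5.97
ee_pos: [483.8, -12.8, 214.0]
ee_rot: [0.56, 0.431, 0.561, -0.431]
force: [-4.1, 2.6, 3.8]
opening: 31.8
```

```bash
python3 st.py;python3 - <<'E'
from h import *
im=get_image('wrist')
cv2.imwrite('pics/w5.png',cv2.resize(im[150:350,120:400,::-1],None,fx=2,fy=2))
E
```

```text
5.97 [483.8 -12.8 214. ] open 31.8 F [-4.1  2.6  3.8] M [0.5  0.7  0.08] jawyaw -75.0 j [-0.1  -0.02  1.65  0.    1.51  1.21] tau6 0.757
```

View pics/w5.png

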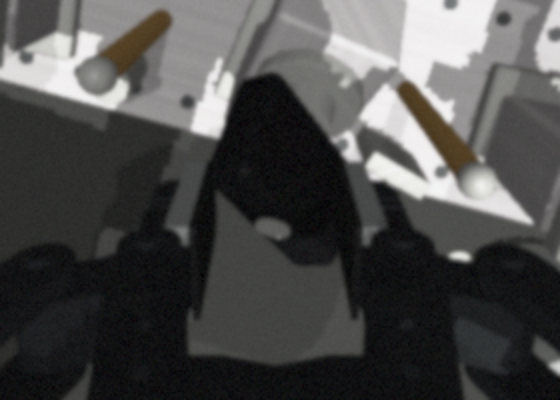

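Request:
send_rows(
  targets=[
    [0, 0, 0, -0.05, 0.032],
    [0, 0, 0, -0.05, 0.032],
    [0, 0, 0, -0.05, 0.032],
    [0, 0, 0, 0, 0.032],
  ],
)

```text
t: 6.35
ee_pos: [483.9, -12.8, 214.0]
ee_rot: [0.527, 0.472, 0.527, -0.471]
force: [-3.4, 2.8, 3.1]
opening: 32.1
```

```bash
python3 st.py
```

```text
6.35 [483.9 -12.8 214. ] open 32.1 F [-3.4  2.8  3.1] M [0.41 0.59 0.13] jawyaw -83.6 j [-0.1  -0.02  1.65  0.    1.51  1.36] tau6 0.766
```

Request:
send_rows(
  targets=[
    [0, 0, 0, -0.05, 0.032],
    [0, 0, 0, -0.05, 0.032],
    [0, 0, 0, -0.05, 0.032],
    [0, 0, 0, 0, 0.032],
  ],
)

```text
t: 6.68
ee_pos: [484.2, -12.1, 213.9]
ee_rot: [0.49, 0.51, 0.491, -0.508]
force: [-0.9, 6.7, 2.1]
opening: 32.0
```

```bash
python3 st.py
```

```text
6.68 [484.2 -12.1 213.9] open 32.0 F [-0.9  6.7  2.1] M [0.83 0.12 0.83] jawyaw -92.1 j [-0.1  -0.02  1.65  0.    1.51  1.51] tau6 1.517
```

Request:
send_rows(
  targets=[
    [0, 0, 0, -0.05, 0.032],
    [0, 0, 0, -0.05, 0.032],
    [0, 0, 0, -0.05, 0.032],
    [0, 0, 0, 0, 0.032],
  ],
)

```text
t: 7.02
ee_pos: [486.4, -11.7, 215.1]
ee_rot: [0.453, 0.547, 0.45, -0.541]
force: [13.2, 9.4, -2.2]
opening: 32.5
```

```bash
python3 st.py
```

```text
7.02 [486.4 -11.7 215.1] open 32.5 F [13.2  9.4 -2.2] M [ 0.89 -2.07  1.18] jawyaw -100.6 j [-0.1  -0.02  1.65  0.    1.5   1.65] tau6 1.82
```

Request:
send_rows(
  targets=[
    [-0.001, 0, 0, 0.1, 0.032],
    [0, 0, 0.001, 0.1, 0.032],
    [0, 0, 0.001, 0.1, 0.032],
    [0, 0, 0.001, 0.1, 0.032],
    [0, 0, 0, 0.1, 0.026],
    [0, 0, 0, 0, 0.026],
    [0, 0, 0, 0, 0.026],
  ],
)

```text
t: 7.6
ee_pos: [483.2, -13.2, 216.8]
ee_rot: [0.571, 0.417, 0.571, -0.417]
force: [-0.9, 1.4, 0.7]
opening: 26.3
```

```bash
python3 st.py
```

```text
7.6 [483.2 -13.2 216.8] open 26.3 F [-0.9  1.4  0.7] M [ 0.19  0.1  -0.02] jawyaw -72.3 j [-0.1  -0.02  1.65  0.    1.51  1.16] tau6 -0.374
```

Request:
send_rows(
  targets=[
    [0, 0, 0, -0.05, 0.026],
    [0, 0, 0, -0.05, 0.026],
    [0, 0, 0, -0.05, 0.026],
    [0, 0, 0, 0, 0.026],
  ],
)

```text
t: 7.93
ee_pos: [482.4, -12.8, 216.9]
ee_rot: [0.537, 0.459, 0.538, -0.46]
force: [-6.6, 3.4, 4.2]
opening: 26.0
```

```bash
python3 st.py
```

```text
7.93 [482.4 -12.8 216.9] open 26.0 F [-6.6  3.4  4.2] M [0.5  0.98 0.39] jawyaw -81.1 j [-0.1  -0.02  1.65  0.    1.52  1.31] tau6 0.995
```

Request:
send_rows(
  targets=[
    [0, 0, 0, -0.05, 0.026],
    [0, 0, 0, -0.05, 0.026],
    [0, 0, 0, 0, 0.026],
  ],
)

```text
t: 8.18
ee_pos: [481.9, -12.9, 217.2]
ee_rot: [0.513, 0.484, 0.515, -0.487]
force: [-13.2, 3.1, 7.1]
opening: 26.3
```

```bash
python3 st.py
```

```text
8.18 [481.9 -12.9 217.2] open 26.3 F [-13.2   3.1   7.1] M [0.11 1.85 1.06] jawyaw -86.7 j [-0.1  -0.02  1.65 -0.    1.52  1.41] tau6 1.703
```

Request:
send_rows(
  targets=[
    [0.002, 0, 0, 0.08, 0.026],
    [0, 0, 0, 0.08, 0.034],
    [0, 0, 0.01, 0, 0.034],
    [0, 0, 0.02, 0, 0.034],
    [0, 0, 0.02, 0, 0.034],
    [0, 0, 0.02, 0, 0.034],
    [0, -0.015, 0, 0.115, 0.034],
    [0, -0.015, 0, 0.115, 0.034],
    [0, -0.015, 0, 0.115, 0.034],
    [0, -0.015, 0, 0.115, 0.034],
    [0, -0.015, 0, 0.115, 0.034],
    [0, -0.015, 0, 0.115, 0.034],
  ],
)

```text
t: 9.18
ee_pos: [485.2, -104.2, 287.8]
ee_rot: [0.669, 0.229, 0.668, -0.229]
force: [0.3, 0.6, -0.4]
opening: 34.1
```

Request:
send_rows(
  targets=[
    [0, -0.015, 0, 0.115, 0.034],
    [0, -0.015, 0, 0.115, 0.034],
    [0, 0, 0, 0.115, 0.034],
    [0, 0, 0, 0.115, 0.034],
    [0, 0, 0, 0.115, 0.034],
    [0, 0, 0, 0.115, 0.034],
    [0, 0, 0, 0.115, 0.034],
    [0, 0, 0, 0, 0.034],
    [0, 0, 0, 0, 0.034],
  ],
)

```text
t: 9.93
ee_pos: [485.2, -133.4, 287.5]
ee_rot: [0.706, -0.049, 0.705, 0.048]
force: [-0.4, -0.2, 0.2]
opening: 34.1
```

```bash
python3 st.py
python3 - <<'E'
from h import *
c=get_calibration('wrist'); im=get_image('wrist'); np.savez('w6.npz',**c)
cv2.imwrite('pics/w6.png',cv2.resize(im[:,:,::-1],None,fx=1.5,fy=1.5)); print(proj(c,[488.6,-136.4,152])*1.5)
E
```

```text
9.93 [ 485.2 -133.4  287.5] open 34.1 F [-0.4 -0.2  0.2] M [ 0.01 -0.04  0.01] jawyaw 7.9 j [-0.34 -0.01  1.49 -0.    1.65 -0.48] tau6 -0.377
[391.68003861 318.02875988]
```

View pics/w6.png

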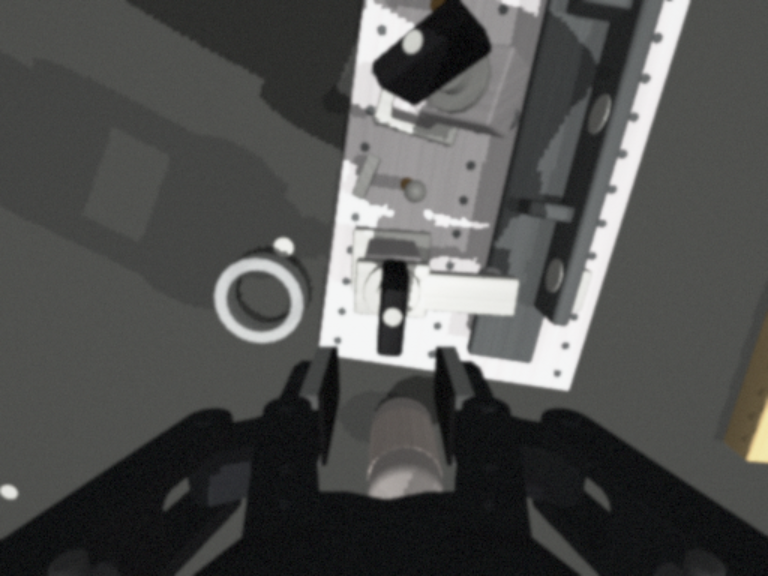

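Request:
send_rows(
  targets=[
    [0.0034, -0.003, -0.015, 0, 0.034],
    [0, 0, -0.015, 0, 0.034],
    [0, 0, -0.015, 0, 0.034],
    [0, 0, -0.015, 0, 0.034],
    [0, 0, -0.01, 0, 0.034],
    [0, 0, -0.01, 0, 0.034],
    [0, 0, -0.01, 0, 0.034],
    [0, 0, 0, 0, 0.022],
    [0, 0, 0, 0, 0.02],
    [0, 0, 0, 0, 0.02],
  ],
)

```text
t: 10.82
ee_pos: [488.8, -136.4, 197.7]
ee_rot: [0.706, -0.051, 0.705, 0.05]
force: [-0.3, -0.0, 0.2]
opening: 20.1
```

```bash
python3 st.py
python3 - <<'E'
from h import *
c=dict(np.load('w6.npz')); q=lambda u,v:((u+.5)/1.5-.5,(v+.5)/1.5-.5)
yaw=-.026; xf=np.array([np.cos(yaw),np.sin(yaw),0]); yf=np.array([-np.sin(yaw),np.cos(yaw),0])
t=np.radians(35);a=-np.sin(t)*xf+np.cos(t)*np.array([0,0,1.]); e2=np.cross(a,yf)
s=np.array([480,-13.2,153]); p=[]
for u,v in ((374,68),(452,2),(412,41)):
    o,d=ray(c,*q(u,v)); p.append(o+d*(a@(s-o))/(a@d))
print(np.round(p,1)); d=p[1]-p[0]; print(np.degrees(np.arctan2(d@e2,d@yf)))
E
```

```text
10.82 [ 488.8 -136.4  197.7] open 20.1 F [-0.3 -0.   0.2] M [-0.01 -0.05 -0.02] jawyaw 8.2 j [-0.34  0.06  1.6   0.    1.47 -0.49] tau6 0.008
[[464.6 -23.1 142.4]
 [493.    0.7 161.8]
 [479.7 -12.7 152.8]]
-54.017911196074635
```

Request:
send_rows(
  targets=[
    [0, 0, 0, -0.06, 0.02],
    [0, 0, 0, -0.06, 0.02],
    [0, 0, 0, -0.06, 0.02],
    [0, 0, 0, -0.06, 0.02],
    [0, 0, 0, -0.06, 0.02],
    [0, 0, 0, -0.06, 0.02],
    [0, 0, 0, -0.06, 0.02],
    [0, 0, 0, -0.06, 0.02],
    [0, 0, 0, 0, 0.02],
  ],
)

```text
t: 11.57
ee_pos: [488.5, -136.6, 197.9]
ee_rot: [0.697, 0.119, 0.697, -0.12]
force: [-2.4, -0.6, 1.5]
opening: 20.0
```

```bash
python3 st.py
```

```text
11.57 [ 488.5 -136.6  197.9] open 20.0 F [-2.4 -0.6  1.5] M [-0.14  0.32  0.07] jawyaw -19.5 j [-0.35  0.06  1.6  -0.    1.47 -0.01] tau6 0.875
```

Request:
send_rows(
  targets=[
    [0, 0, 0, -0.06, 0.02],
    [0, 0, 0, -0.06, 0.02],
    [0, 0, 0, -0.06, 0.02],
    [0, 0, 0, -0.06, 0.02],
    [0, 0, 0, -0.06, 0.02],
    [0, 0, 0, 0, 0.02],
  ],
)

```text
t: 12.07
ee_pos: [488.4, -136.4, 197.7]
ee_rot: [0.672, 0.222, 0.671, -0.222]
force: [-2.8, 0.4, 2.7]
opening: 20.4
```

```bash
python3 st.py
```

```text
12.07 [ 488.4 -136.4  197.7] open 20.4 F [-2.8  0.4  2.7] M [0.09 0.61 0.02] jawyaw -36.5 j [-0.35  0.06  1.6  -0.    1.47  0.29] tau6 0.883
```

Request:
send_rows(
  targets=[
    [0, 0, 0, -0.05, 0.02],
    [0, 0, 0, -0.05, 0.02],
    [0, 0, 0, -0.05, 0.02],
    [0, 0, 0, 0, 0.02],
  ],
)

```text
t: 12.4
ee_pos: [488.4, -136.2, 197.4]
ee_rot: [0.653, 0.271, 0.653, -0.271]
force: [-4.0, 0.4, 2.8]
opening: 19.8
```

```bash
python3 st.py
```

```text
12.4 [ 488.4 -136.2  197.4] open 19.8 F [-4.   0.4  2.8] M [0.11 0.66 0.04] jawyaw -45.0 j [-0.34  0.06  1.6  -0.    1.47  0.44] tau6 0.764
```

Request:
send_rows(
  targets=[
    [0, 0, 0, -0.05, 0.02],
    [0, 0, 0, -0.05, 0.02],
    [0, 0, 0, -0.05, 0.02],
    [0, 0, 0, 0, 0.02],
  ],
)

```text
t: 12.73
ee_pos: [488.4, -136.1, 197.3]
ee_rot: [0.631, 0.319, 0.631, -0.319]
force: [-4.2, 0.8, 2.1]
opening: 19.9
```

```bash
python3 st.py
```

```text
12.73 [ 488.4 -136.1  197.3] open 19.9 F [-4.2  0.8  2.1] M [0.2  0.65 0.05] jawyaw -53.6 j [-0.34  0.06  1.6   0.    1.47  0.59] tau6 0.769
```

Request:
send_rows(
  targets=[
    [0, 0, 0, -0.05, 0.02],
    [0, 0, 0, -0.05, 0.02],
    [0, 0, 0, -0.05, 0.02],
    [0, 0, 0, 0, 0.02],
  ],
)

```text
t: 13.07
ee_pos: [488.1, -136.1, 197.3]
ee_rot: [0.606, 0.364, 0.606, -0.365]
force: [-7.5, -0.2, 4.4]
opening: 20.2
```

```bash
python3 st.py
```

```text
13.07 [ 488.1 -136.1  197.3] open 20.2 F [-7.5 -0.2  4.4] M [0.19 1.11 1.13] jawyaw -62.1 j [-0.34  0.06  1.6  -0.    1.48  0.74] tau6 1.823
```

Request:
send_rows(
  targets=[
    [0, 0, 0, -0.05, 0.02],
    [0, 0, 0, -0.05, 0.02],
    [0, 0, 0, -0.05, 0.02],
    [0, 0, 0, 0, 0.02],
  ],
)

```text
t: 13.4
ee_pos: [488.2, -135.9, 197.5]
ee_rot: [0.579, 0.405, 0.579, -0.407]
force: [-9.7, -1.7, 6.1]
opening: 20.4
```

```bash
python3 st.py
```

```text
13.4 [ 488.2 -135.9  197.5] open 20.4 F [-9.7 -1.7  6.1] M [-0.13  1.42  5.64] jawyaw -70.2 j [-0.34  0.06  1.6  -0.    1.48  0.88] tau6 6.339
```

Request:
send_rows(
  targets=[
    [0, 0, 0, -0.05, 0.02],
    [0, 0, 0, -0.05, 0.02],
    [0, 0, 0, 0, 0.02],
  ],
)

```text
t: 13.65
ee_pos: [488.2, -135.7, 197.6]
ee_rot: [0.559, 0.431, 0.559, -0.434]
force: [-10.1, -3.7, 6.9]
opening: 20.6
```

```bash
python3 st.py
```

```text
13.65 [ 488.2 -135.7  197.6] open 20.6 F [-10.1  -3.7   6.9] M [-0.43  1.64  9.56] jawyaw -75.4 j [-0.34  0.06  1.6  -0.    1.48  0.97] tau6 10.27
```

Request:
send_rows(
  targets=[
    [0, 0, 0, 0.1, 0.02],
    [0, 0, 0, 0.1, 0.02],
    [0, 0, 0, 0.1, 0.02],
    [0, 0, 0, 0.1, 0.034],
    [0, 0, 0, 0, 0.034],
    [0, 0, 0.01, 0, 0.034],
    [0, 0, 0.02, 0, 0.034],
    [0, 0, 0.02, 0, 0.034],
    [0, 0, 0.02, 0, 0.034],
    [0, 0, 0.02, 0, 0.034],
    [0, 0, 0, 0, 0.034],
  ],
)

```text
t: 14.57
ee_pos: [489.6, -136.8, 292.6]
ee_rot: [0.634, 0.32, 0.627, -0.319]
force: [0.9, 0.1, 0.9]
opening: 34.1
```

```bash
python3 st.py
python3 - <<'E'
from h import *
c=get_calibration('wrist'); im=get_image('wrist'); np.savez('w7.npz',**c)
cv2.imwrite('pics/w7.png',im[:,:,::-1])
E
```

```text
14.57 [ 489.6 -136.8  292.6] open 34.1 F [0.9 0.1 0.9] M [0.   0.04 0.01] jawyaw -53.8 j [-0.35  0.    1.47  0.    1.66  0.59] tau6 -0.015
```

Request:
send_rows(
  targets=[
    [0, 0.02, 0, 0.11, 0.05],
    [0, 0.02, 0, 0.11, 0.05],
    [0, 0.02, 0, 0.11, 0.05],
    [0, 0.02, 0, 0.11, 0.05],
    [0, 0.02, 0, 0.11, 0.05],
    [0, 0.02, 0, 0.11, 0.05],
    [0, 0.02, 0, 0.11, 0.05],
    [0, 0.02, 0, 0.11, 0.05],
    [0, 0.02, 0, 0.11, 0.05],
    [0, 0.02, 0, 0.11, 0.05],
    [0, 0.02, 0, 0, 0.05],
    [0.008, 0.02, 0, 0, 0.05],
  ],
)

```text
t: 15.62
ee_pos: [495.8, 104.7, 286.2]
ee_rot: [0.704, -0.057, 0.705, 0.057]
force: [0.6, -0.2, 0.2]
opening: 50.3
```

Request:
send_rows(
  targets=[
    [0, 0, 0, 0, 0.05],
    [0, 0, 0, 0, 0.05],
  ],
)

```text
t: 15.78
ee_pos: [496.3, 104.2, 285.9]
ee_rot: [0.704, -0.058, 0.705, 0.058]
force: [-0.4, -0.4, 0.1]
opening: 49.9
```

```bash
python3 st.py
python3 - <<'E'
from h import *
c=get_calibration('wrist'); im=get_image('wrist'); np.savez('w8.npz',**c)
a=cv2.resize(im[:,:,::-1],None,fx=1.04,fy=1.04)
p=proj(c,[496.5,106.5,130]); print(p)
u,v=p.astype(int); crop=im[max(v-75,0):v+75,u-90:u+90,::-1]; print(u-90,max(v-75,0))
b=cv2.imread('pics/w7.png')[60:360,120:420]
cv2.imwrite('pics/w8.png',np.hstack([cv2.resize(crop,(480,400)),cv2.resize(b,(320,320))[ :,:].copy() if 0 else cv2.copyMakeBorder(cv2.resize(b,(320,320)),0,80,0,0,0)]))
E
```

```text
15.78 [496.3 104.2 285.9] open 49.9 F [-0.4 -0.4  0.1] M [0.01 0.05 0.02] jawyaw 9.4 j [ 0.13  0.01  1.48 -0.    1.65 -0.03] tau6 0.122
[258.32019865 197.054554  ]
168 122
```

View pics/w8.png

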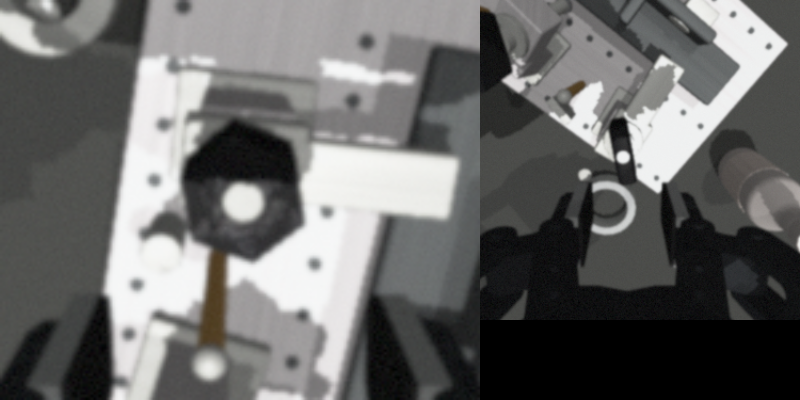

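Run:
```python
from h import *
c=dict(np.load('w8.npz')); q=lambda u,v:((u+.5)/2.667-.5+168,(v+.5)/2.667-.5+122)
h=onz(c,*q(242,202),130);print('dot',h)
V=np.array([onz(c,*q(*t),130)[:2] for t in ((240,120),(295,155),(304,222),(252,260),(190,230),(183,160))])
print(V.mean(0))
for t in V: d=t-h[:2]; print(np.linalg.norm(d).round(1),np.degrees(np.arctan2(d[1],d[0])).round(1))
for i in range(6):
    d=V[i]-V[i-1]; print('edge',(np.degrees(np.arctan2(d[1],d[0]))+90)%60,np.linalg.norm(d).round(1))
# bar orientation from w7: crop scale 320/300
c=dict(np.load('w7.npz')); r=lambda u,v:((u+.5)*300/320-.5+120,(v+.5)*300/320-.5+60)
a=onz(c,*r(628-480,182),152)-onz(c,*r(618-480,120),152); print('bar axis deg',np.degrees(np.arctan2(a[1],a[0])))
```

```text
dot [496.63690832 106.2008086  130.        ]
[496.7310295  109.41272102]
25.4 100.7
21.7 52.2
20.1 -9.2
19.2 -71.2
18.4 -141.2
22.1 152.7
edge 14.805797672061829 21.0
edge 6.543690989922666 19.6
edge 17.92818630362744 21.4
edge 17.473456947458118 20.2
edge 12.110250391836814 21.6
edge 13.747974919296894 22.3
bar axis deg -135.24749206770403
```

Request:
send_rows(
  targets=[
    [0.0003, 0.002, -0.02, 0.1, 0.05],
    [0, 0, -0.02, 0, 0.05],
    [0, 0, -0.02, 0, 0.05],
    [0, 0, -0.02, 0, 0.05],
    [0, 0, -0.01, 0, 0.05],
    [0, 0, -0.01, 0, 0.05],
    [0, 0, -0.01, 0, 0.05],
    [0, 0, 0, 0, 0.05],
    [0, 0, 0, 0, 0.05],
  ],
)

```text
t: 16.58
ee_pos: [496.9, 105.5, 177.1]
ee_rot: [0.701, -0.093, 0.701, 0.093]
force: [0.1, 0.7, -0.3]
opening: 49.9
```

```bash
python3 st.py
```

```text
16.58 [496.9 105.5 177.1] open 49.9 F [ 0.1  0.7 -0.3] M [ 0.04 -0.    0.02] jawyaw 15.1 j [ 0.14  0.08  1.62 -0.    1.43 -0.13] tau6 -0.001
```

Request:
send_rows(
  targets=[
    [0, 0, 0, 0, 0.042],
    [0, 0, 0, 0, 0.038],
    [0, 0, 0, 0, 0.035],
    [0, 0, 0, 0, 0.032],
    [0, 0, 0, 0, 0.032],
    [0, 0, 0, 0, 0.032],
  ],
)

```text
t: 17.08
ee_pos: [497.0, 105.7, 178.3]
ee_rot: [0.701, -0.093, 0.701, 0.093]
force: [-3.2, -1.3, 6.1]
opening: 34.9
```

```bash
python3 st.py
```

```text
17.08 [497.  105.7 178.3] open 34.9 F [-3.2 -1.3  6.1] M [-0.13  0.55 -0.01] jawyaw 15.1 j [ 0.14  0.08  1.62 -0.    1.43 -0.13] tau6 0.032
```

Request:
send_rows(
  targets=[
    [0, 0, 0, -0.06, 0.032],
    [0, 0, 0, -0.06, 0.032],
    [0, 0, 0, -0.06, 0.032],
    [0, 0, 0, -0.06, 0.032],
    [0, 0, 0, -0.06, 0.032],
    [0, 0, 0, -0.06, 0.032],
    [0, 0, 0, -0.06, 0.032],
    [0, 0, 0, -0.06, 0.032],
    [0, 0, 0, -0.06, 0.032],
    [0, 0, 0, -0.06, 0.032],
    [0, 0, 0, 0, 0.032],
  ],
)

```text
t: 18.0
ee_pos: [496.6, 105.8, 178.3]
ee_rot: [0.697, 0.12, 0.697, -0.12]
force: [-5.9, -2.1, 6.9]
opening: 35.4
```

```bash
python3 st.py
```

```text
18.0 [496.6 105.8 178.3] open 35.4 F [-5.9 -2.1  6.9] M [-0.19  0.97 -0.08] jawyaw -19.5 j [ 0.14  0.08  1.62 -0.    1.44  0.48] tau6 0.716
```

Request:
send_rows(
  targets=[
    [0, 0, 0, -0.06, 0.032],
    [0, 0, 0, -0.06, 0.032],
    [0, 0, 0, -0.06, 0.032],
    [0, 0, 0, 0, 0.032],
  ],
)

```text
t: 18.33
ee_pos: [496.5, 105.8, 178.3]
ee_rot: [0.683, 0.182, 0.683, -0.182]
force: [-6.6, -0.5, 7.6]
opening: 35.3
```

```bash
python3 st.py
```

```text
18.33 [496.5 105.8 178.3] open 35.3 F [-6.6 -0.5  7.6] M [-0.08  1.19 -0.02] jawyaw -29.8 j [0.14 0.08 1.62 0.   1.44 0.66] tau6 0.715
```

Request:
send_rows(
  targets=[
    [0, 0, 0, -0.05, 0.032],
    [0, 0, 0, -0.05, 0.032],
    [0, 0, 0, 0, 0.032],
  ],
)

```text
t: 18.58
ee_pos: [496.4, 105.9, 178.3]
ee_rot: [0.673, 0.215, 0.674, -0.216]
force: [-7.6, 0.5, 8.4]
opening: 35.4
```

```bash
python3 st.py
```

```text
18.58 [496.4 105.9 178.3] open 35.4 F [-7.6  0.5  8.4] M [-0.12  1.27 -0.04] jawyaw -35.5 j [0.14 0.08 1.62 0.   1.44 0.76] tau6 0.578
```

Request:
send_rows(
  targets=[
    [0, 0, 0, -0.05, 0.032],
    [0, 0, 0, -0.05, 0.032],
    [0, 0, 0, -0.05, 0.032],
    [0, 0, 0, 0, 0.032],
  ],
)

```text
t: 18.92
ee_pos: [496.4, 105.9, 178.3]
ee_rot: [0.655, 0.265, 0.656, -0.265]
force: [-7.8, -0.2, 8.5]
opening: 35.1
```

```bash
python3 st.py
```

```text
18.92 [496.4 105.9 178.3] open 35.1 F [-7.8 -0.2  8.5] M [-0.07  1.31 -0.08] jawyaw -44.1 j [0.14 0.08 1.62 0.   1.44 0.91] tau6 0.585
```

Request:
send_rows(
  targets=[
    [0, 0, 0, -0.05, 0.032],
    [0, 0, 0, -0.05, 0.032],
    [0, 0, 0, -0.05, 0.032],
    [0, 0, 0, 0, 0.032],
  ],
)

```text
t: 19.25
ee_pos: [496.3, 106.0, 178.3]
ee_rot: [0.633, 0.314, 0.634, -0.314]
force: [-8.5, 0.5, 7.6]
opening: 35.5
```

```bash
python3 st.py
```

```text
19.25 [496.3 106.  178.3] open 35.5 F [-8.5  0.5  7.6] M [-0.02  1.41 -0.06] jawyaw -52.7 j [0.14 0.08 1.62 0.   1.44 1.06] tau6 0.584
```

Request:
send_rows(
  targets=[
    [0, 0, 0, -0.05, 0.032],
    [0, 0, 0, -0.05, 0.032],
    [0, 0, 0, 0, 0.032],
  ],
)

```text
t: 19.5
ee_pos: [496.3, 106.1, 178.3]
ee_rot: [0.617, 0.345, 0.618, -0.345]
force: [-8.0, 0.8, 8.9]
opening: 35.2
```

```bash
python3 st.py
```

```text
19.5 [496.3 106.1 178.3] open 35.2 F [-8.   0.8  8.9] M [ 0.05  1.47 -0.07] jawyaw -58.4 j [0.14 0.08 1.62 0.   1.44 1.16] tau6 0.577
```

Request:
send_rows(
  targets=[
    [0, 0, 0, -0.05, 0.032],
    [0, 0, 0, -0.05, 0.032],
    [0, 0, 0, 0, 0.032],
  ],
)

```text
t: 19.75
ee_pos: [496.2, 106.1, 178.3]
ee_rot: [0.599, 0.375, 0.6, -0.375]
force: [-8.5, -0.1, 8.3]
opening: 35.4
```

```bash
python3 st.py
```

```text
19.75 [496.2 106.1 178.3] open 35.4 F [-8.5 -0.1  8.3] M [0.02 1.49 0.01] jawyaw -64.1 j [0.14 0.08 1.62 0.   1.44 1.26] tau6 0.577
```

Request:
send_rows(
  targets=[
    [0, 0, 0, -0.05, 0.032],
    [0, 0, 0, -0.05, 0.032],
    [0, 0, 0, 0, 0.032],
  ],
)

```text
t: 20.0
ee_pos: [496.2, 106.2, 178.3]
ee_rot: [0.579, 0.405, 0.58, -0.405]
force: [-9.2, 1.4, 9.0]
opening: 34.7
```

```bash
python3 st.py
```

```text
20.0 [496.2 106.2 178.3] open 34.7 F [-9.2  1.4  9. ] M [ 0.11  1.44 -0.07] jawyaw -69.8 j [0.14 0.08 1.62 0.   1.44 1.36] tau6 0.576
```

Request:
send_rows(
  targets=[
    [0, 0, 0, -0.05, 0.032],
    [0, 0, 0, -0.05, 0.032],
    [0, 0, 0, 0, 0.032],
  ],
)

```text
t: 20.25
ee_pos: [496.2, 106.3, 178.3]
ee_rot: [0.558, 0.433, 0.559, -0.433]
force: [-9.9, 1.9, 8.2]
opening: 34.8
```

```bash
python3 st.py
```

```text
20.25 [496.2 106.3 178.3] open 34.8 F [-9.9  1.9  8.2] M [ 0.1   1.59 -0.09] jawyaw -75.6 j [0.14 0.08 1.62 0.   1.44 1.46] tau6 0.576
```

Request:
send_rows(
  targets=[
    [0, 0, 0, -0.05, 0.032],
    [0, 0, 0, -0.05, 0.032],
    [0, 0, 0, 0, 0.032],
  ],
)

```text
t: 20.5
ee_pos: [496.6, 106.5, 178.4]
ee_rot: [0.538, 0.459, 0.538, -0.459]
force: [-5.4, 1.3, 7.1]
opening: 35.1
```

```bash
python3 st.py
```

```text
20.5 [496.6 106.5 178.4] open 35.1 F [-5.4  1.3  7.1] M [0.16 0.94 2.63] jawyaw -81.0 j [0.14 0.08 1.62 0.   1.44 1.55] tau6 3.477
```

Request:
send_rows(
  targets=[
    [0, 0, 0, -0.04, 0.032],
    [0, 0, 0, -0.04, 0.032],
    [0, 0, 0, 0, 0.032],
  ],
)

```text
t: 20.75
ee_pos: [498.4, 106.6, 178.6]
ee_rot: [0.519, 0.484, 0.517, -0.479]
force: [6.8, 3.1, -0.7]
opening: 35.8
```

```bash
python3 st.py
```

```text
20.75 [498.4 106.6 178.6] open 35.8 F [ 6.8  3.1 -0.7] M [ 0.63 -1.3  -0.02] jawyaw -85.8 j [0.14 0.08 1.62 0.   1.43 1.64] tau6 0.26
```

Request:
send_rows(
  targets=[
    [0, 0, 0, 0, 0.038],
    [0, 0, 0, 0, 0.044],
    [0, 0, 0, 0, 0.05],
    [0, 0, 0, 0, 0.05],
    [0, 0, 0.01, 0, 0.05],
    [0, 0, 0.02, 0, 0.05],
    [0, 0, 0.03, 0, 0.05],
    [0, 0, 0.03, 0, 0.05],
    [0, 0, 0.03, 0, 0.05],
    [-0.03, 0.01, 0.01, 0.1, 0.05],
    [-0.03, 0.01, 0, 0.1, 0.05],
    [-0.02, 0, 0, 0.1, 0.05],
  ],
)

```text
t: 21.75
ee_pos: [415.3, 126.6, 308.8]
ee_rot: [0.586, 0.397, 0.585, -0.396]
force: [-0.4, -0.8, -0.7]
opening: 49.7
```

Request:
send_rows(
  targets=[
    [-0.02, 0.04, 0, 0.1, 0.05],
    [-0.02, 0.04, 0, 0.1, 0.05],
    [0, 0.04, 0, 0.1, 0.05],
    [0, 0.04, 0, 0.1, 0.05],
    [0, 0.04, 0, 0.1, 0.05],
    [0, 0.04, 0, 0.1, 0.05],
    [0, 0.04, 0, 0, 0.05],
    [0, 0.04, 0, 0, 0.05],
    [0, 0.04, 0, 0, 0.05],
    [0, 0, 0, 0, 0.05],
  ],
)

```text
t: 22.58
ee_pos: [378.1, 485.3, 303.8]
ee_rot: [0.675, 0.205, 0.677, -0.208]
force: [-0.5, -0.9, -1.2]
opening: 50.0
```

```bash
python3 st.py
python3 - <<'E'
from h import *
I={}
for n in ("scene","top"):
    im=get_image(n)[:,:,::-1]; cv2.imwrite(f"pics/{n}9.png",im); I[n]=im
a=cv2.resize(I['top'][130:260,150:415],None,fx=3,fy=3,interpolation=cv2.INTER_CUBIC)
b=cv2.resize(cv2.imread('pics/top0.png')[130:260,150:415],None,fx=1.5,fy=1.5)
b=cv2.copyMakeBorder(b,0,0,0,795-b.shape[1],0)
cv2.imwrite('pics/end.png',np.vstack([a,b])); print(a.shape)
d=cv2.absdiff(I['top'],cv2.imread('pics/top0.png')).max(2); d=cv2.medianBlur(d,3)
n,_,st,ce=cv2.connectedComponentsWithStats((d>60).astype(np.uint8))
for s in st[1:]:
    if s[4]>15: print(s)
E
```

```text
22.58 [378.1 485.3 303.8] open 50.0 F [-0.5 -0.9 -1.2] M [-0.04  0.01 -0.01] jawyaw -33.9 j [0.85 0.31 1.11 0.   1.73 1.44] tau6 0.58
(390, 795, 3)
[278 197   8   7  40]
[286 200  10  18  98]
[325 200  11   6  45]
[333 204  13  12  91]
[263 206   5   5  18]
[276 206   7   8  32]
[326 207   5   5  16]
[  0 217  18   9 114]
[ 36 234  34  20 265]
[   0  236  153  148 9123]
[ 23 281  10   6  30]
[  0 364  44  20 439]
```

View pics/end.png

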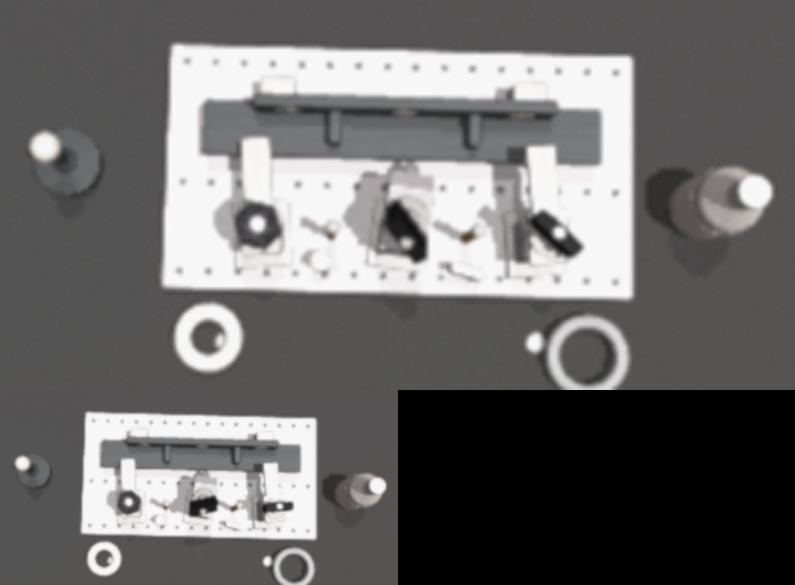

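```bash
python3 -c "
from bench import bot
print(bot.sign_off())"
```

```text
the job is handed in; nothing more can be done
None
```

I tightened all three knobs clockwise to their end stops in the order asked: slanted bar, upright bar, hexagon. The arm then let go and moved clear, and I handed the job in at about 22.6 s.

| Knob | How it was turned | Turn | Implied start angle (given range 0.7–1.6) | Vertical moment at the stop |
|---|---|---|---|---|
| Slanted bar | Fingers straddling the bar as a fork, since the tool could only turn about vertical | about 1.2 rad | about 1.2 | from about 0.1 to 1.2 Nm; a second push with narrower fingers and a slightly raised tool stopped again, at 1.1 Nm |
| Upright bar | Same fork, narrower | about 0.93 rad | about 1.47 | from 0.05 to 9.6 Nm |
| Hexagonal | Gripped on two flats | about 1.66 rad | about 0.74 | 2.6 Nm, then the pads slipped on the flats, and I released |

- **Start angles:** each implied start angle falls inside the given range, which supports that each stop was the real one.
- **Loose things:** comparing the top view before and after showed changes only at the slanted and upright bar knobs, their shadows and the arm. None of the loose things shows as moved.
- **Overshoot:** I turned the upright bar knob about 13 degrees further than needed after it met its stop, which is why its moment is so high. The wrist force read no more than about 17 N at the end of any move.
- **Not checked:** I did not re-measure the hexagon's final angle in a picture after release. I relied on the moment step and the amount it had turned.

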